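# Ball dish poised over the pump valve

## Task

The metering pump's discharge valve is being rebuilt: lower (do not drop) the black flanged hexagonal valve body upright onto the top of the pump head, the two holes in its flange over the two pins, until the flange is fully home, and let go of it. Then take the steel dish by its handle and lift it, keeping it level and the ceramic ball in its middle, and give it about a quarter turn so that it comes in over the valve square from the pump's front: the pouring lip points straight back towards the drive housing and stands above the middle of the valve's open mouth, some 25 mm higher than the mouth and touching nothing. Finish while still holding the dish there, level and still, with the ball in the middle: it is tipped in only after the seat has been wetted; leave all the other things on the bench where they are.

Things in the scene. Friction and masses are not known exactly. Their poses are not given: they have to be found in the camera images.
- pump: Metering pump fixed to the bench, base plate 120 mm wide, from x = -45 to 270 mm. Origin: on the bench right below the valve seat; +x points from the pump's front (white head) back to the grey drive housing, +z up. Head: white block 70 (x) by 100 mm (y) about the origin, flat top 100 mm up. Drive housing: x = 85 to 255, y = +-56 mm, 150 mm high, a small dial on it to 165 mm.
- pump_seat (a point): Middle of the top of the pump head, 100 mm above the bench: where the underside of the valve body must sit; axes as the pump's. Two upright steel pins stand at y = +30 and y = -30 mm from it, 8 mm thick and 11 mm high, the upper 5 mm tapering to 3.6 mm at the tip.
- valve: Black plastic valve body, about 0.2 kg, upright on the bench. Origin: middle of its underside, +z up. Flange 52 (x) by 86 mm (y), 12 mm thick, two 10.4 mm through holes at y = +-30 mm; fits either way round. Above it, z = 12 to 56 mm, a hexagon 44 mm across flats, one pair of flats facing +y and -y (grip there, above the flange), open on top with a 28 mm bore.
- valve_mouth (a point): Middle of the valve body's open top, on its axis, 56 mm above its underside.
- dish: Round steel dish, about 0.15 kg, on the bench, its lip pointing about a quarter turn right (clockwise from above) of its final direction. Origin: middle of its underside; +x to the pouring lip, -x to the handle, +z up. Rim 94 mm wide, 21 mm high; foot 60 mm wide. Dished floor: 6 mm up in the middle, rising 7 degrees to 20 mm radius, then 16 degrees to the rim.
- dish_lip (a point): Tip of the pouring lip: 61 mm from the dish's middle along +x, 18.5 mm above its underside; axes as the dish's.
- dish_grip (a point): Where to grip the dish: on its straight black handle, 88 mm from the dish's middle along -x, 22 mm above its underside; axes as the dish's. The handle bar is 12 mm wide (y), 16 mm high (z = 14 to 30 mm) and spans x = -60 to -124 mm.
- ball_center (a point): Centre of the white ceramic ball, 20 mm in diameter, 16 g, lying loose in the middle of the dish.
- union_nut: Bystander, leave alone: hollow black plastic hexagon nut, 44 mm across flats, 22 mm high, no flange. Origin: middle of its underside.
- wrench: Bystander, leave alone: steel open-ended wrench, 190 mm long. Origin: middle of its underside.
- jar: Bystander, leave alone: amber glass jar with a black cap, 56 mm wide, 75 mm high. Origin: middle of its underside.
- bowl: Bystander, leave alone: white porcelain bowl without handle, 90 mm wide, 35 mm high. Origin: middle of its underside.
- beaker: Bystander, leave alone: clear plastic beaker, 68 mm wide, 90 mm high. Origin: middle of its underside.
- syringe: Bystander, leave alone: white and clear syringe lying on its side, 145 mm long, 24 mm high. Origin: middle of its underside.
Not all that is in view belongs to the job. There is more than one size of the dish; the job needs the smallest.

How it is judged:
On the way, in this order (a step that is already met when the one before it is completed fails the run):
1. the valve body stands fully home on the pump head over both pins, let go (horizontal distance between valve and pump_seat below 0.003 m and z of valve in the frame of pump_seat between -0.003 and 0.002 m and angle between the x axis of valve and the x axis of pump, either way round below 0.07 rad and angle between valve's own z axis and vertical below 0.04 rad and contact force between the fingers and valve below 0.1 N), for 0.3 s.
2. the dish is lifted off the bench by the gripper, level, with the ball in its middle (height (world z) of dish above 0.04 m and contact force between the fingers and dish above 1 N and angle between dish's own z axis and vertical below 0.17 rad and distance between ball_center and dish below 0.028 m and horizontal distance between ball_center and dish below 0.02 m), for 0.2 s.
At the end, for the whole second after the job is handed in: Valve still fully seated (3 mm, 4 degrees) and free; gripper holds the dish, still and level within 7 degrees, off valve and pump, in front of the pump, lip pointing back within 11 degrees, its tip within 15 mm of the mouth's axis and 10-45 mm above it; ball within 12 mm of the dish's middle (all of step 1 and contact force between the fingers and dish above 1 N and z of dish_lip in the frame of pump_seat between 0.066 and 0.101 m and horizontal distance between dish_lip and valve_mouth below 0.015 m and angle between the x axis of dish and the x axis of pump, either way round below 0.2 rad and x of dish in the frame of pump_seat below -0.03 m and angle between dish's own z axis and vertical below 0.12 rad and linear speed of dish below 0.02 m/s and horizontal distance between ball_center and dish below 0.012 m and distance between ball_center and dish below 0.025 m and contact force between dish and valve below 0.1 N and contact force between dish and pump below 0.1 N); the arm keeps its last pose, push and grip.
It fails at once if the ball rolls out of the middle of the dish, more than 25 mm off (horizontal distance between ball_center and dish above 0.025 m).
It fails at once if the dish is tilted by more than 15 degrees (angle between dish's own z axis and vertical above 0.262 rad).
It fails at once if the valve body is dropped (contact force between the fingers and valve below 0.05 N and linear speed of valve above 0.3 m/s).
It fails at once if a bystander is shifted by more than 30 mm (distance of any of union_nut, wrench, jar, bowl, beaker, syringe from where it was at the start of the episode above 0.03 m).
It also fails if it takes over 72 s, if anything falls off the work surface, if the arm or the gripper's body presses on something with over 40 N, if the wrist force passes 120 N, or if a joint passes its speed limit or range.

## Robot

A 6-joint arm with a two-finger parallel gripper is mounted at the origin on the work surface. World frame = base frame: x ahead of the robot, y to its left, z up, the work surface at z = 0. Lengths are in m, angles in rad, forces in N, time in s.
With the tool pointing down it reaches from about 0.375 to 0.925 m from the base axis. Payload 5.7 kg.
Tool frame: the origin (TCP) lies midway between the tips of the shut fingers; the grasp point (between the pads) lies 19 mm behind it; z points along the fingers, y is the direction in which the jaws open and shut (so a half turn about z gives the same grasp; the last joint's range is limited). The gripper opens to 85 mm and grips with 20 to 120 N. Pads are 22 mm wide; open, the fingers measure 114 mm over their backs; the gripper's body (76 mm by 85 mm) begins 54 mm behind the grasp point. The pads swing forward as they close: fully open they stand 13 mm farther back than shut.
Start: joints at [1.096, 0.359, 1.51, -0, 1.272, -0.115], TCP at [0.211, 0.562, 0.231] pointing down, gripper open.
Joint ranges: [-2.97, 2.97], [-1.01, 2.36], [0.21, 2.38], [-0.96, 4.11], [0.2, 2.71], [-2.98, 2.98]. Speed limits (rad/s): [2.39, 2.39, 3.14, 3.14, 3.14, 3.14].

## Interface

Orientations are given as a 3x3 rotation matrix whose columns are the frame's x, y, z axes.
In Python, from station import env, imaging, workorder gives the robot as it stands.
- The arm moves only by the tool play_rows, never from a script. Its argument "motion" is one flat list of numbers, 5 for each row, row after row: the closure in counts, from 0 (fully open) to 255 (shut), then the shift along the world's x, y, z in m, then the turn about the world's z in rad. A call has 1 to 10 rows; each row is the pose to reach, as a shift and turn from the pose commanded when the call began; what a row does not reach only later rows make up. A row lasts 1/10 s, in which the tool goes at most 50 mm and 8.59 degrees, less where a joint would pass 70% of its speed; a pose out of reach is approached as far as the arm can. A call with a gripper value outside its range is refused whole. The fingers move at their own pace and stop on an object; "squeeze" is the grip in N (left out, the last holds). Time passes only in rows, so rows that repeat a pose let the fingers close. It gives the time, the measured TCP pose, the force and the opening at its end, in the units of the state.
- env.observe(): the state, without advancing time (a new reading comes with each control period).
- imaging.get_image(name): name is "scene" or "top" or "wrist"; returns a dict with "img" (420x560x3 uint8, blue, green, red), "fov_y" (degrees; the focal length in pixels is half the picture's height over the tangent of half this angle, whatever the lens; pixels are square), "cx", "cy" (the principal point, pixels), "pose" (4x4, takes a point from camera to world coordinates). Camera axes: x right, y up, looking along -z (the intrinsics and any distortion apply to the point x, -y, -z); pixel columns grow to the right and rows downward; lengths in m; the calibration is good to about 2 mm. The wrist camera is an equidistant fisheye: a pixel r from the principal point sees the ray r / f radians off the axis. A picture is of the moment at which its call begins. There is no depth.
- workorder.sign_off(): hands the job in, once; it reports no verdict.
The state is a dict: "time": time; "joint_pos": joint angles; "joint_velocities": joint speeds; "joint_torque": joint torques, N m; "tool_pos": TCP position; "eef_rot": TCP orientation; "force": force on the tool from outside, world axes, zero at the start; "ft_torque": the same for the moment, N m; "gripper_width": opening from 0.0 (shut) to 1.0 (fully open).
Only numpy, scipy, OpenCV 4.12 (cv2) and the standard library are available. Lean on these libraries where they do the work, as an engineer would, in place of code of your own. Each camera call takes 0.05 s, during which the arm holds its last target. There are 200 camera calls.

## Working session

There is one attempt and no reset: what is moved stays moved. The work goes in short steps, Python scripts to look and compute and a tool call to move; the robot and the scene stay as the last step left them, time stands still between calls to the robot, and variables do not carry over. Pictures are saved under pics/ and viewed, about 8 in all and at most 12, crops included, and the job is handed in when it is done.

Besides the shell and the picture viewer there is one more tool, called after "Call:" as name(argument=value, ...), one argument or row to a line, values as JSON. play_rows: Moves the arm, as the interface text tells. Its arguments: {"type":"object","properties":{"motion":{"type":"array","items":{"type":"number"}},"squeeze":{"type":"number"}},"required":["motion"]}

```bash
mkdir -p pics; ls
cat > h.py <<'E'
import numpy as np, cv2
from station import env, imaging
def cap(n,tag):
    d=imaging.get_image(n); cv2.imwrite(f'pics/{tag}.png',d['img'])
    np.savez(f'pics/{tag}.npz',**{k:d[k] for k in('fov_y','cx','cy','pose')},wrist=(n=='wrist')); return d
def ray(tag,u,v):
    d=np.load(f'pics/{tag}.npz'); f=210/np.tan(np.radians(float(d['fov_y']))/2)
    x,y=(u-float(d['cx'])),(v-float(d['cy']))
    if d['wrist']:
        r=np.hypot(x,y); t=r/f; s=np.sin(t)/max(r,1e-9); c=np.array([x*s,-y*s,-np.cos(t)])
    else: c=np.array([x/f,-y/f,-1.])
    P=d['pose']; w=P[:3,:3]@c; return P[:3,3],w/np.linalg.norm(w)
def atz(tag,u,v,z):
    o,w=ray(tag,u,v); return o+w*(z-o[2])/w[2]
def tri(*obs):
    A=0;b=0
    for t,u,v in obs:
        o,w=ray(t,u,v); M=np.eye(3)-np.outer(w,w); A=A+M; b=b+M@o
    p=np.linalg.solve(A,b); return p,[np.linalg.norm(np.cross(p-ray(*q)[0],ray(*q)[1])) for q in obs]
def proj(tag,p):
    d=np.load(f'pics/{tag}.npz'); f=210/np.tan(np.radians(float(d['fov_y']))/2)
    P=d['pose']; c=P[:3,:3].T@(np.array(p)-P[:3,3]); x,y,z=c[0],-c[1],-c[2]
    if d['wrist']:
        r=np.hypot(x,y); t=np.arctan2(r,z); k=f*t/max(r,1e-9)
    else: k=f/z
    return float(d['cx'])+k*x,float(d['cy'])+k*y
E
python3 - <<'E'
from h import *
for n in('scene','top','wrist'):
    d=cap(n,n+'0'); print(n,d['fov_y'],d['cx'],d['cy'],np.round(d['pose'],3).tolist())
s=env.observe(); print(s)
for n in('scene','top'):
    cv2.imwrite(f'pics/{n}0b.png',cv2.resize(cv2.imread(f'pics/{n}0.png'),(800,600),interpolation=cv2.INTER_CUBIC))
E
```

```text
pics
scene 53.60294869126851 284.7369725215685 196.23358060974198 [[-0.811, -0.442, 0.382, 0.858], [0.584, -0.619, 0.524, 0.554], [0.005, 0.649, 0.761, 0.904], [0.0, 0.0, 0.0, 1.0]]
top 52.8269569789234 280.0157070853371 212.47464087883253 [[0.001, 0.993, -0.119, 0.327], [-1.0, 0.003, 0.02, -0.01], [0.02, 0.119, 0.993, 1.227], [0.0, 0.0, 0.0, 1.0]]
wrist 65.70646984690485 281.9219385441542 217.20507939048844 [[0.352, -0.885, -0.306, 0.132], [0.936, 0.332, 0.117, 0.592], [-0.002, -0.328, 0.945, 0.374], [0.0, 0.0, 0.0, 1.0]]
{'time': 0.15, 'joint_pos': array([ 1.09590592e+00,  3.59349703e-01,  1.51120107e+00,  2.01562722e-05,
        1.27251720e+00, -1.15108408e-01]), 'joint_velocities': array([-0.00044754, -0.00173019, -0.00463422, -0.00078686, -0.0006986 ,
        0.00183656]), 'joint_torque': array([ 5.21070233e-04, -5.28027034e+01, -2.78929496e+01, -2.90694845e-05,
        8.19248176e-03,  4.49578772e-05]), 'tool_pos': array([0.21099908, 0.56109953, 0.23063409]), 'eef_rot': array([[-9.35971443e-01,  3.52075246e-01, -6.91709040e-04],
       [ 3.52075875e-01,  9.35970555e-01, -1.30325203e-03],
       [ 1.88576515e-04, -1.46334075e-03, -9.99998912e-01]]), 'force': array([ 0.91151325, -0.65774312,  0.27007854]), 'ft_torque': array([-0.0104242 , -0.03301831, -0.04443511]), 'gripper_width': 0.9990851261779233}
```

View pics/top0b.png

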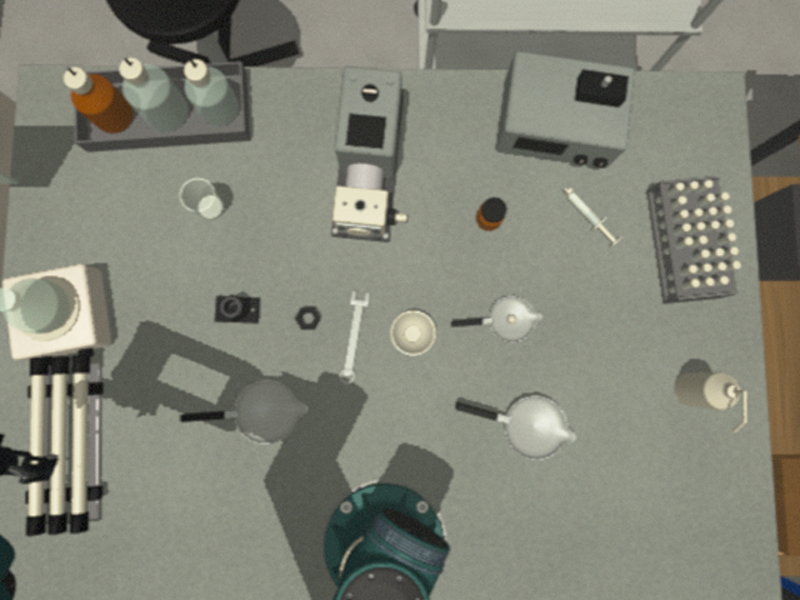

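View pics/scene0b.png

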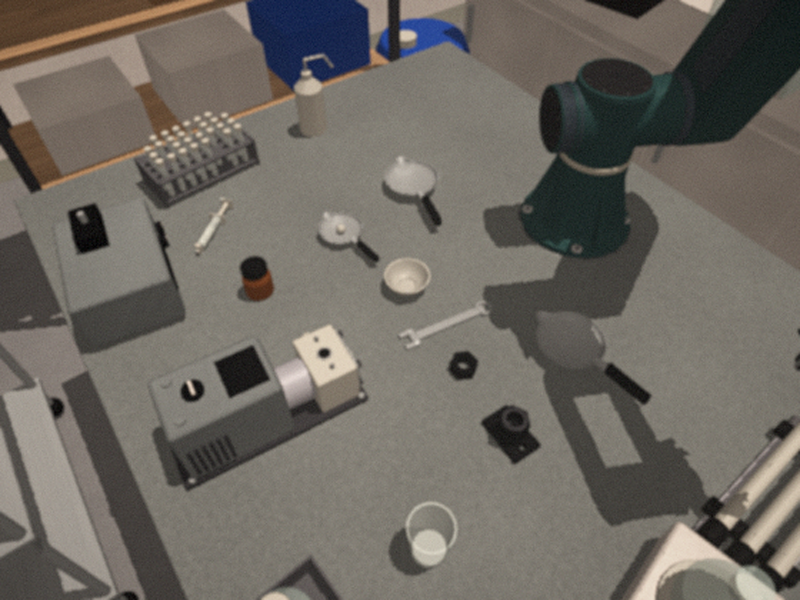

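Top view (800-px scale): the valve, black with a flange, is at (237,309). The plain nut at (307,317) has no flange. There are three dishes: (512,318), smallest and with the ball; (538,425), larger; (270,410), larger. The pump head is at (360,208). I'll confirm these in enlarged crops.

Run:
```python
from h import *
def crop(t,u,v,w,h,s): 
    im=cv2.imread(f'pics/{t}.png')[v:v+h,u:u+w]; return cv2.resize(im,(w*s,h*s),interpolation=cv2.INTER_CUBIC)
# tiles 266x300 : w=66,h=50,s=6 -> 396x300
T=[('top0',145,190),('top0',220,118),('scene0',330,270),('scene0',195,220)]
t=[crop(a,u,v,66,50,6) for a,u,v in T]
t2=[crop('top0',310,200,80,50,5),crop('scene0',215,140,80,50,5)]
cv2.imwrite('pics/c1.png',np.vstack([np.hstack(t[:2]),np.hstack(t[2:])]))
r=lambda p:np.round(p,4)
g=1/1.4286
for n,u,v,z in [('valve',232,307,.056),('pump',360,208,.1),('pumpback',371,92,.15),('dish',512,317,.02),('handle',467,322,.022),('big',538,425,.02),('bowl',413,332,.0),('nut',307,317,.01),('jar',492,212,.07),('beaker',203,197,0),('wr1',359,297,0),('wr2',348,377,0)]:
    print(n,r(atz('top0',u*g,v*g,z)))
```

```text
valve [0.4604 0.2933 0.056 ]
pump [0.6467 0.0448 0.1   ]
pumpback [0.8557 0.0237 0.15  ]
dish [ 0.4459 -0.2592  0.02  ]
handle [ 0.4354 -0.1679  0.022 ]
big [ 0.2318 -0.3061  0.02  ]
bowl [ 0.4166 -0.0604  0.    ]
nut [0.4457 0.154  0.01  ]
jar [ 0.6488 -0.2137  0.07  ]
beaker [0.6964 0.3754 0.    ]
wr1 [0.4881 0.05   0.    ]
wr2 [0.3256 0.0707 0.    ]
```

View pics/c1.png

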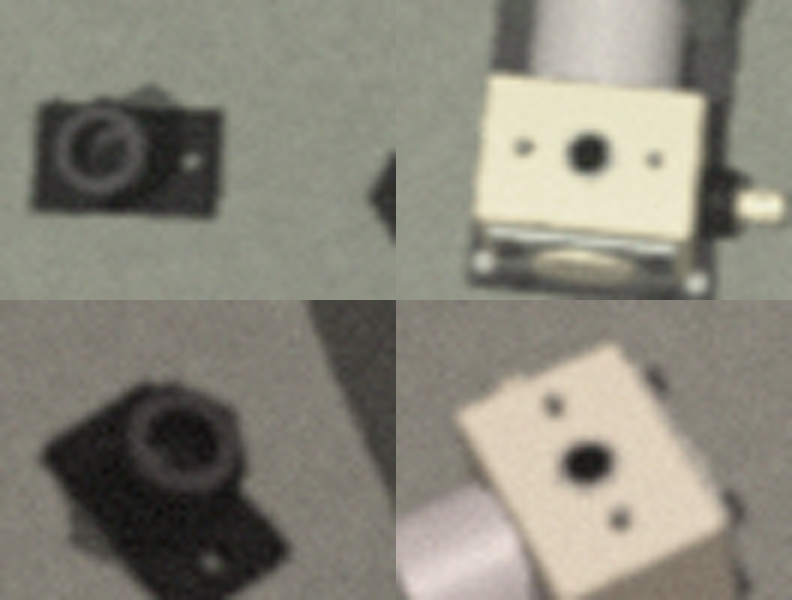

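Run:
```python
from h import *
t=lambda a,b:print(np.round(tri(('top0',)+a,('scene0',)+b)[0],4),np.round(tri(('top0',)+a,('scene0',)+b)[1],4))
t((161.67,215),(360.83,292.83)); 
t((177,216.83),(365.2,313.67))
t((252,143.67),(226.67,247.17)); t((241.33,142.5),(232.5,256.33)); t((263.17,144.67),(221.33,237.33))
c=[(40,100),(222,108),(216,216),(32,212)]
q=[atz('top0',u/6+145,v/6+190,.012)for u,v in c]; print(np.round(q,4),np.mean(q,0))
t0=np.load('pics/top0.npz')
c=[(490-396,75),(705-396,97),(694-396,240),(475-396,215)]
q=[atz('top0',u/6+220,v/6+118,.1)for u,v in c]; print(np.round(q,4),np.mean(q,0))
```

```text
[0.4592 0.2977 0.0523] [0.0019 0.0019]
[ 0.4523  0.2966 -0.0574] [0.0237 0.0237]
[0.6525 0.0454 0.0967] [0.0007 0.0007]
[0.655  0.0748 0.0978] [0.0011 0.0011]
[0.6492 0.0149 0.0981] [0.001 0.001]
[[0.4891 0.3363 0.012 ]
 [0.4856 0.2491 0.012 ]
 [0.4335 0.2505 0.012 ]
 [0.4352 0.3381 0.012 ]] [0.46083482 0.2934848  0.012     ]
[[ 0.689   0.0899  0.1   ]
 [ 0.6793 -0.0084  0.1   ]
 [ 0.6123 -0.0036  0.1   ]
 [ 0.6234  0.0958  0.1   ]] [0.65098338 0.04342092 0.1       ]
```

The flanged valve is confirmed at about (0.460, 0.294), with its mouth near z 0.052 against the stated 0.056. The seat is at about (0.652, 0.045, 0.098), expected 0.100. The pins are 60.2 mm apart, as given. Next I move over the valve.

Call:
play_rows(
  motion=[0,0.03,-0.035,0,0.12,0,0.065,-0.07,0,0.24,0,0.1,-0.105,0,0.33,0,0.135,-0.14,0,0.33,0,0.17,-0.175,0,0.33,0,0.205,-0.21,0,0.33,0,0.235,-0.245,0,0.33,0,0.249,-0.267,0,0.33,0,0.249,-0.267,0,0.33,0,0.249,-0.267,0,0.33],
)

```text
time: 1.15
tool_pos: [0.4601, 0.2943, 0.231]
eef_rot: [[-1.0, 0.032, -0.001], [0.032, 1.0, 0.0], [0.001, 0.0, -1.0]]
force: [0.0, 0.7, -0.5]
gripper_width: 1.001
```

Run:
```python
from h import *
cap('wrist','w1'); s=env.observe(); print(s['tool_pos'],s['eef_rot'].round(4).tolist(),s['force'],s['time'])
cv2.imwrite('pics/w1b.png',cv2.resize(cv2.imread('pics/w1.png'),(800,600),interpolation=cv2.INTER_CUBIC))
print(proj('w1',[.46,.294,.056]))
```

```text
[0.45966083 0.2948974  0.23105592] [[-0.9995, 0.0302, -0.0009], [0.0302, 0.9995, 0.0002], [0.0009, 0.0002, -1.0]] [0.38230219 0.19583762 0.19458616] 1.2
(np.float64(281.0746849359273), np.float64(192.77037782414288))
```

View pics/w1b.png

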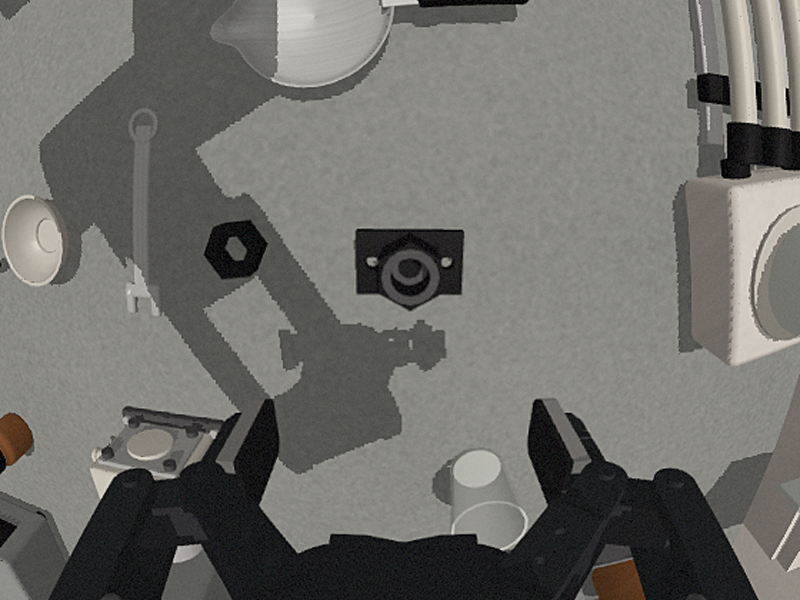

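Run:
```python
from h import *
g=1/1.4286
for u,v,z in [(410,275,.056),(373,262,.012),(447,262,.012),(357,230,.012),(463,230,.012),(462,294,.012),(357,294,.012)]: print(atz('w1',u*g,v*g,z).round(4))
print(tri(('w1',410*g,275*g),('top0',161.67,215),('scene0',360.83,292.83)))
print(tri(('w1',373*g,262*g),('top0',177,216.83)))
```

```text
[0.4599 0.3    0.056 ]
[0.4598 0.271  0.012 ]
[0.4615 0.3303 0.012 ]
[0.4333 0.2596 0.012 ]
[0.4357 0.3432 0.012 ]
[0.4887 0.3425 0.012 ]
[0.4861 0.2566 0.012 ]
(array([0.45984481, 0.29850341, 0.05333867]), [np.float64(0.0016714104718257195), np.float64(0.002501815891619802), np.float64(0.0015998853525154139)])
(array([ 0.46389441,  0.26870939, -0.0120231 ]), [np.float64(0.0014761124138802195), np.float64(0.0014761124138800731)])
```

Call:
play_rows(
  motion=[0,0,0.005,-0.05,0,0,0,0.005,-0.1,0,0,0,0.005,-0.14,0,0,0,0.005,-0.17,0,0,0,0.005,-0.19,0,0,0,0.005,-0.205,0,0,0,0.005,-0.215,0,0,0,0.005,-0.215,0,0,0,0.005,-0.215,0],
)

```text
time: 2.1
tool_pos: [0.4601, 0.3003, 0.0166]
eef_rot: [[-1.0, 0.029, 0.0], [0.029, 1.0, 0.0], [-0.0, 0.0, -1.0]]
force: [0.1, -0.8, 0.2]
gripper_width: 1.004
```

Call:
play_rows(
  motion=[120,0,0,0,0,200,0,0,0,0,200,0,0,0,0,200,0,0,0,0,200,0,0,0,0,200,0,0,0,0,200,0,0,0,0],
  squeeze=40,
)

```text
time: 2.8
tool_pos: [0.4608, 0.2997, 0.0171]
eef_rot: [[-1.0, 0.03, 0.001], [0.03, 1.0, 0.0], [-0.001, 0.0, -1.0]]
force: [-1.3, 0.2, 6.8]
gripper_width: 0.507
```

Call:
play_rows(
  motion=[200,0,0,0.01,0,200,0,0,0.03,0,200,0,0,0.06,0,200,0,0,0.1,0,200,0,0,0.14,0,200,0,0,0.17,0,200,0,0,0.19,0,200,0,0,0.19,0,200,0,0,0.19,0],
)

```text
time: 3.7
tool_pos: [0.4598, 0.2993, 0.206]
eef_rot: [[-1.0, 0.03, -0.0], [0.03, 1.0, -0.0], [0.0, -0.0, -1.0]]
force: [-0.4, -0.4, -2.4]
gripper_width: 0.504
```

Run:
```python
from h import *
cap('wrist','w2'); s=env.observe(); print(s['tool_pos'],s['gripper_width'],s['force'],s['time'])
cv2.imwrite('pics/w2b.png',cv2.resize(cv2.imread('pics/w2.png')[170:420,130:430],(800,667),interpolation=cv2.INTER_CUBIC)[:600])
```

```text
[0.45920951 0.29897913 0.20509404] 0.5072716429834537 [-1.34042737  0.76786782 -3.36972865] 3.75
```

View pics/w2b.png

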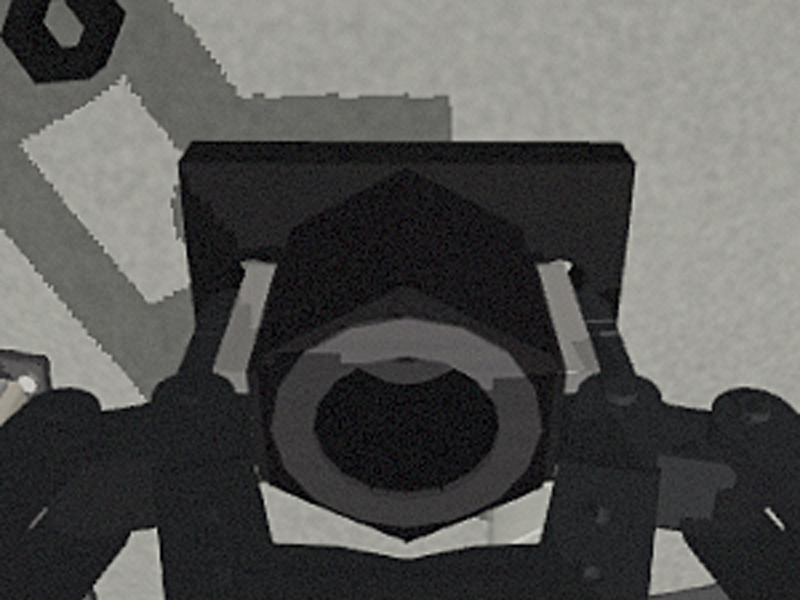

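Call:
play_rows(
  motion=[200,0.01,-0.015,0.04,-0.02,200,0.03,-0.045,0.07,-0.04,200,0.05,-0.08,0.09,-0.067,200,0.07,-0.12,0.105,-0.067,200,0.095,-0.16,0.105,-0.067,200,0.115,-0.2,0.105,-0.067,200,0.13,-0.235,0.105,-0.067,200,0.14,-0.255,0.105,-0.067,200,0.14,-0.255,0.105,-0.067,200,0.14,-0.255,0.105,-0.067],
)

```text
time: 4.75
tool_pos: [0.5993, 0.0443, 0.309]
eef_rot: [[-0.995, 0.098, -0.004], [0.098, 0.995, 0.001], [0.004, 0.0, -1.0]]
force: [0.1, 0.7, -2.9]
gripper_width: 0.503
```

Run:
```python
from h import *
m=atz('w2',282.6,329.4,.2447); s=env.observe(); print('mouth w2',m.round(4))
cap('wrist','w3'); s=env.observe(); print(s['tool_pos'],s['eef_rot'].round(4).tolist(),s['gripper_width'],s['force'],s['time'])
print([np.round(proj('w3',p)) for p in ([.652,.045,.1],[.655,.0748,.111],[.649,.0149,.111])])
cv2.imwrite('pics/w3b.png',cv2.resize(cv2.imread('pics/w3.png')[70:370,80:480],(800,600),interpolation=cv2.INTER_CUBIC))
```

```text
mouth w2 [0.4599 0.3003 0.2447]
[0.59917078 0.04501038 0.30944403] [[-0.9953, 0.0969, -0.0036], [0.0969, 0.9953, 0.0007], [0.0037, 0.0003, -1.0]] 0.5113366999913641 [-0.4275695  -0.04049839 -2.68803324] 4.8
[array([286., 230.]), array([313., 233.]), array([260., 233.])]
```

View pics/w3b.png

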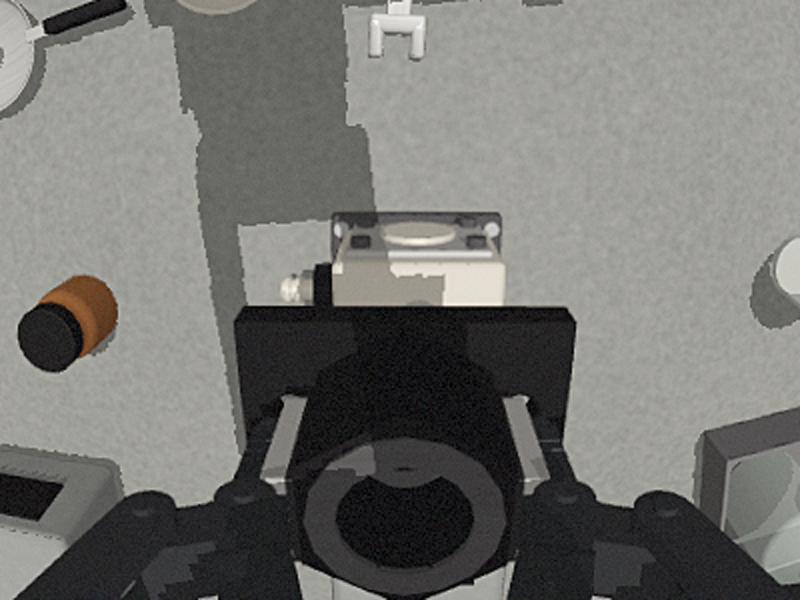

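Call:
play_rows(
  motion=[200,0.02,0,0.01,0,200,0.04,0,0.02,0,200,0.052,0,0.02,0,200,0.052,0,0.02,0,200,0.052,0,0.02,0,200,0.052,0,0.02,0],
)

```text
time: 5.4
tool_pos: [0.6509, 0.045, 0.3304]
eef_rot: [[-0.995, 0.096, -0.002], [0.096, 0.995, 0.0], [0.002, -0.0, -1.0]]
force: [0.4, -0.0, -1.9]
gripper_width: 0.511
```

Run:
```python
from h import *
cap('wrist','w4'); s=env.observe(); print(s['tool_pos'],s['eef_rot'].round(4).tolist(),s['gripper_width'],s['force'],s['time'])
print([np.round(proj('w4',p)) for p in ([.652,.045,.1],[.655,.0748,.111],[.649,.0149,.111])])
cv2.imwrite('pics/w4b.png',cv2.resize(cv2.imread('pics/w4.png')[140:260,200:360],(800,600),interpolation=cv2.INTER_CUBIC))
```

```text
[0.65104398 0.04484249 0.33066275] [[-0.9953, 0.0963, -0.0018], [0.0963, 0.9954, -0.0], [0.0018, -0.0002, -1.0]] 0.5119135618593942 [-0.50022036  0.46472875 -2.74476844] 5.45
[array([282., 182.]), array([308., 184.]), array([255., 184.])]
```

View pics/w4b.png

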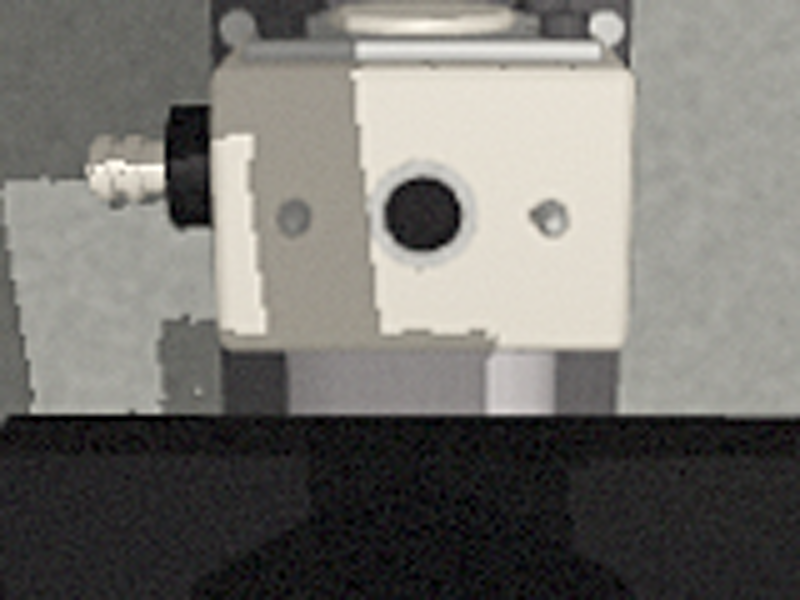

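Run:
```python
from h import *
b=atz('w4',284.2,182.4,.1);p=atz('w4',258.4,183,.108);q=atz('w4',310,183,.108)
print(b.round(4),p.round(4),q.round(4),((p+q)/2).round(4),np.linalg.norm(p-q),'pump yaw',-np.arctan2(*(q-p)[:2]))
print(tri(('w4',284.2,182.4),('top0',252,143.67),('scene0',226.67,247.17)))
# valve mouth, w2 w.r.t. tcp, in the tool frame
s=env.observe(); 
d=np.load('pics/w2.npz')
```

```text
[0.6528 0.048  0.1   ] [0.6487 0.0185 0.108 ] [0.6544 0.0778 0.108 ] [0.6516 0.0481 0.108 ] 0.059575030842612314 pump yaw -0.09513970426075435
(array([0.65276494, 0.04654599, 0.09799896]), [np.float64(0.0015340711236957421), np.float64(0.001625657948372536), np.float64(0.00044396908981254515)])
```

Call:
play_rows(
  motion=[200,0.001,0.0025,-0.03,0,200,0.001,0.0025,-0.07,0,200,0.001,0.0025,-0.11,0,200,0.001,0.0025,-0.145,0,200,0.001,0.0025,-0.175,0,200,0.001,0.0025,-0.19,0,200,0.001,0.0025,-0.197,0,200,0.001,0.0025,-0.197,0,200,0.001,0.0025,-0.197,0,200,0.001,0.0025,-0.197,0],
)

```text
time: 6.45
tool_pos: [0.6546, 0.047, 0.1361]
eef_rot: [[-0.995, 0.097, 0.003], [0.097, 0.995, -0.0], [-0.003, 0.0, -1.0]]
force: [-0.6, -0.1, -2.1]
gripper_width: 0.512
```

Call:
play_rows(
  motion=[200,0,0,-0.002,0,200,0,0,-0.004,0,200,0,0,-0.006,0,200,0,0,-0.008,0,200,0,0,-0.008,0],
)

```text
time: 6.95
tool_pos: [0.6529, 0.0471, 0.1258]
eef_rot: [[-0.995, 0.097, -0.001], [0.097, 0.995, -0.0], [0.001, -0.0, -1.0]]
force: [-0.4, 0.5, -3.3]
gripper_width: 0.512
```

Call:
play_rows(
  motion=[200,-0.0005,0,-0.002,0,200,-0.0005,0,-0.004,0,200,-0.0005,0,-0.006,0,200,-0.0005,0,-0.006,0],
)

```text
time: 7.35
tool_pos: [0.6525, 0.047, 0.1198]
eef_rot: [[-0.995, 0.097, -0.001], [0.097, 0.995, -0.0], [0.001, -0.0, -1.0]]
force: [-0.7, -0.6, -2.9]
gripper_width: 0.511
```

No contact force so far, so the pins are in the holes. I lower the rest in 1 mm steps.

Call:
play_rows(
  motion=[200,0,0,-0.001,0,200,0,0,-0.002,0,200,0,0,-0.003,0,200,0,0,-0.0035,0,200,0,0,-0.0035,0],
)

```text
time: 7.85
tool_pos: [0.6528, 0.047, 0.1172]
eef_rot: [[-0.995, 0.097, 0.0], [0.097, 0.995, -0.0], [-0.0, -0.0, -1.0]]
force: [-1.3, -0.6, 1.1]
gripper_width: 0.51
```

Call:
play_rows(
  motion=[200,0,0,-0.001,0,200,0,0,-0.0015,0,200,0,0,-0.0015,0],
)

```text
time: 8.15
tool_pos: [0.6528, 0.047, 0.1171]
eef_rot: [[-0.995, 0.097, 0.001], [0.097, 0.995, -0.0], [-0.001, -0.0, -1.0]]
force: [-5.6, 0.3, 11.2]
gripper_width: 0.51
```

Call:
play_rows(
  motion=[200,0,0,0.001,0,150,0,0,0.001,0,80,0,0,0.001,0,40,0,0,0.001,0,0,0,0,0.001,0,0,0,0,0.001,0,0,0,0,0.001,0,0,0,0,0.001,0,0,0,0,0.001,0],
)

```text
time: 9.05
tool_pos: [0.6528, 0.047, 0.1162]
eef_rot: [[-0.995, 0.097, -0.0], [0.097, 0.995, -0.0], [0.0, -0.0, -1.0]]
force: [-0.6, -0.5, 1.0]
gripper_width: 0.999
```

Call:
play_rows(
  motion=[0,0,0,0.01,0,0,0,0,0.03,0,0,0,0,0.06,0,0,0,0,0.1,0,0,0,0,0.14,0,0,0,0,0.17,0,0,0,0,0.19,0,0,0,0,0.19,0,0,0,0,0.19,0],
)

```text
time: 9.95
tool_pos: [0.6527, 0.0471, 0.3067]
eef_rot: [[-0.995, 0.097, 0.001], [0.097, 0.995, -0.0], [-0.001, -0.0, -1.0]]
force: [-0.1, -0.3, -0.9]
gripper_width: 0.998
```

Run:
```python
from h import *
for n in('wrist','top','scene'): cap(n,n[0]+'5')
s=env.observe(); print(s['tool_pos'],s['force'],s['time'])
r=lambda t,u,v,w,h,W,H:cv2.resize(cv2.imread(f'pics/{t}.png')[v:v+h,u:u+w],(W,H),interpolation=cv2.INTER_CUBIC)
a=np.hstack([r('w5',180,130,200,150,400,300),r('s5',190,200,80,60,400,300)])
b=np.hstack([r('t5',310,190,80,60,400,300),r('s5',215,140,60,45,400,300)])
cv2.imwrite('pics/c5.png',np.vstack([a,b]))
print([np.round(proj('w5',p),1) for p in ([.6525,.048,.156],)])
```

```text
[0.65177657 0.04708348 0.30461285] [ 0.89589687  0.16405281 -0.5429926 ] 10.1
[array([282.2, 198.9])]
```

View pics/c5.png

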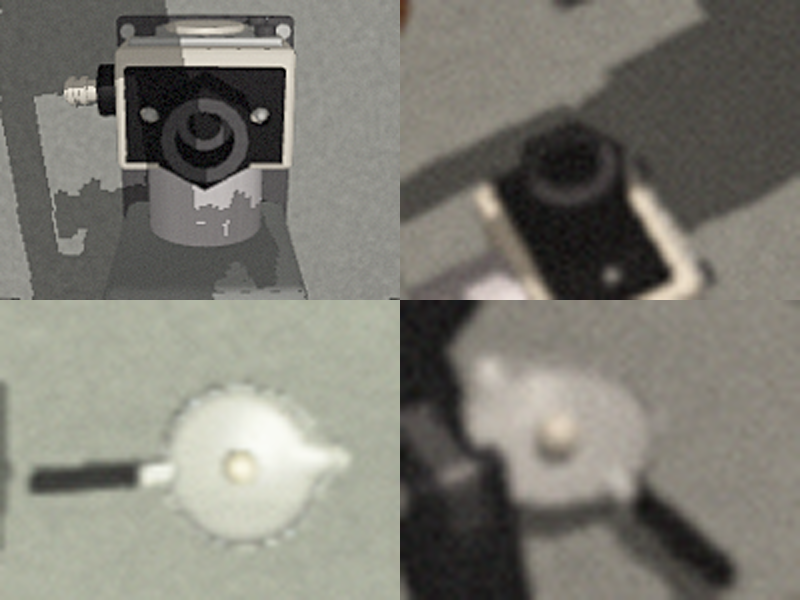

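Pins show through both holes and the mouth projects where predicted, so the valve is seated and free. Now I measure the smallest dish, which is the one with the ball.

Run:
```python
from h import *
f=lambda u,v:((u+.5)/5-.5+310,(v-300+.5)/5-.5+190)
h1=atz('t5',*f(30,482),.022);h2=atz('t5',*f(137,475),.03);b=atz('t5',*f(239,467),.016);l=atz('t5',*f(347,458),.0185)
for p in(h1,h2,b,l):print(p.round(4))
d=l-h1; print('yaw',np.arctan2(d[1],d[0]),np.linalg.norm(l-b)); a=np.arctan2(d[1],d[0]); print('grip',b[:2]-.088*np.array([np.cos(a),np.sin(a)]))
```

```text
[ 0.4335 -0.1355  0.022 ]
[ 0.437  -0.1958  0.03  ]
[ 0.4431 -0.2571  0.016 ]
[ 0.4482 -0.3192  0.0185]
yaw -1.4911932870719276 0.062428343010458
grip [ 0.43606443 -0.16936096]
```

Call:
play_rows(
  motion=[0,-0.02,-0.025,0,-0.14,0,-0.042,-0.05,0,-0.28,0,-0.065,-0.075,-0.005,-0.42,0,-0.088,-0.1,-0.01,-0.56,0,-0.11,-0.125,-0.02,-0.7,0,-0.13,-0.15,-0.03,-0.84,0,-0.155,-0.175,-0.04,-0.98,0,-0.175,-0.2,-0.05,-1.12,0,-0.195,-0.225,-0.06,-1.26,0,-0.214,-0.247,-0.066,-1.394],
)

```text
time: 11.1
tool_pos: [0.4367, -0.2003, 0.2384]
eef_rot: [[-0.074, 0.997, -0.003], [0.997, 0.074, 0.002], [0.002, -0.003, -1.0]]
force: [0.2, -0.6, -0.3]
gripper_width: 1.001
```

Call:
play_rows(
  motion=[0,0,0,0,0,0,0,0,0,0,0,0,0,0,0,0,0,0,0,0],
)

```text
time: 11.5
tool_pos: [0.4394, -0.1993, 0.2403]
eef_rot: [[-0.082, 0.997, 0.0], [0.997, 0.082, 0.0], [0.0, 0.0, -1.0]]
force: [-0.2, 0.5, 0.6]
gripper_width: 0.999
```

Run:
```python
from h import *
cap('wrist','w6'); s=env.observe(); print(s['tool_pos'],s['eef_rot'].round(4).tolist(),s['joint_pos'].round(2),s['time'])
print([np.round(proj('w6',p),1) for p in ([.4431,-.255,.016],[.436,-.169,.022])])
cv2.imwrite('pics/w6b.png',cv2.resize(cv2.imread('pics/w6.png')[100:310,140:420],(800,600),interpolation=cv2.INTER_CUBIC))
```

```text
[ 0.4394197  -0.19933631  0.24037069] [[-0.0819, 0.9966, 0.0003], [0.9966, 0.0819, -0.0], [-0.0, 0.0003, -1.0]] [-0.57  0.18  1.74  0.    1.22 -0.65] 11.55
[array([280.6, 227.8]), array([280.5, 157.5])]
```

View pics/w6b.png

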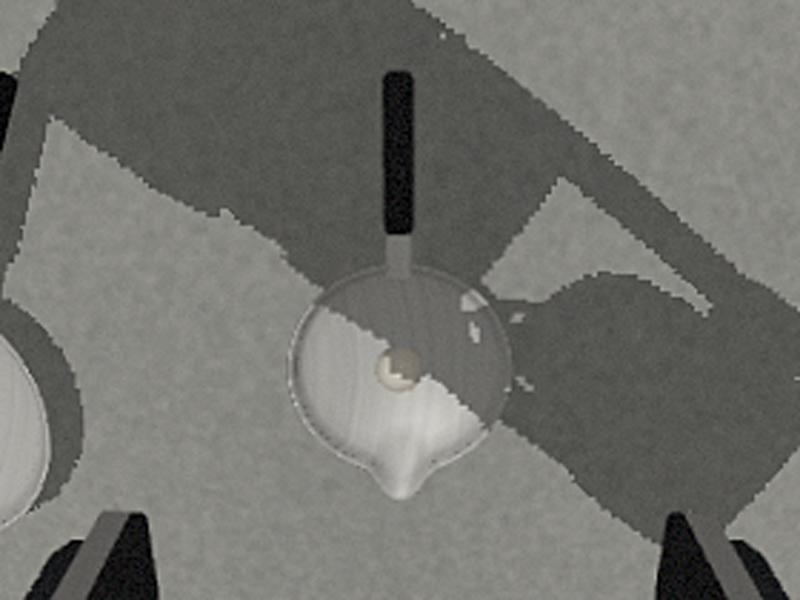

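Run:
```python
from h import *
k=280/800
f=lambda u,v:((u+.5)*k-.5+140,(v+.5)*k-.5+100)
h1=atz('w6',*f(398,72),.028);h2=atz('w6',*f(398,234),.03);b=atz('w6',*f(399,369),.016);l=atz('w6',*f(401,499),.0185)
for p in(h1,h2,b,l):print(p.round(4))
d=l-h1;print('handle len',np.linalg.norm(h1-h2),'yaw',np.arctan2(d[1],d[0]),'hand yaw',np.arctan2(*(h2-h1)[1::-1]),np.linalg.norm(l-b)); a=np.arctan2(d[1],d[0]); u=np.array([np.cos(a),np.sin(a)])
print('grip',b[:2]-.088*u,'hmid',(h1+h2)/2,'g2',((h1+h2)/2)[:2]+.004*u)
ht=lambda *a:print(tri(*a))
ft=lambda u,v:((u+.5)/5-.5+310,(v-300+.5)/5-.5+190)
fs=lambda u,v:((u-400+.5)*.15-.5+215,(v-300+.5)*.15-.5+140)
ht(('w6',*f(399,369)),('t5',*ft(239,467)),('s5',*fs(555,436)))
ht(('w6',*f(398,72)),('t5',*ft(30,481)),('s5',*fs(725,580)))
ht(('w6',*f(401,499)),('t5',*ft(347,458)),('s5',*fs(488,365)))
```

```text
[ 0.4314 -0.1323  0.028 ]
[ 0.4365 -0.195   0.03  ]
[ 0.4417 -0.2565  0.016 ]
[ 0.4475 -0.3178  0.0185]
handle len 0.0628984822652085 yaw -1.484237932205494 hand yaw -1.4899553743101062 0.06159542463295334
grip [ 0.43411256 -0.16882081] hmid [ 0.43395    -0.16368068  0.029     ] g2 [ 0.43429581 -0.16766571]
(array([ 0.44264886, -0.25722448,  0.01515872]), [np.float64(0.0009810815906514082), np.float64(0.0004917692178386448), np.float64(0.0005397313414705402)])
(array([ 0.43276646, -0.13391854,  0.02220766]), [np.float64(0.0018760773544113005), np.float64(0.0020167974548326298), np.float64(0.000324430740498059)])
(array([ 0.44659523, -0.31798699,  0.01639768]), [np.float64(0.001278665625531322), np.float64(0.002482428457791037), np.float64(0.0037506543312082405)])
```

Height and size checks pass: ball z 0.015, handle 63 mm long, lip 61.6 mm from the middle, handle end z 0.022. I move over the grip and descend.

Call:
play_rows(
  motion=[0,-0.005,0.015,-0.03,0,0,-0.005,0.031,-0.07,0,0,-0.005,0.031,-0.11,0,0,-0.005,0.031,-0.15,0,0,-0.005,0.031,-0.185,0,0,-0.005,0.031,-0.21,0,0,-0.005,0.031,-0.225,0,0,-0.005,0.031,-0.2355,0,0,-0.005,0.031,-0.2355,0,0,-0.005,0.031,-0.2355,0],
)

```text
time: 12.55
tool_pos: [0.4343, -0.1689, 0.0051]
eef_rot: [[-0.081, 0.997, 0.0], [0.997, 0.081, -0.0], [-0.0, 0.0, -1.0]]
force: [0.7, -0.3, 0.5]
gripper_width: 0.997
```

Run:
```python
from h import *
cap('wrist','w7'); s=env.observe(); print(s['tool_pos'],s['force'],s['time'])
cv2.imwrite('pics/w7b.png',cv2.resize(cv2.imread('pics/w7.png'),(800,600),interpolation=cv2.INTER_CUBIC))
```

```text
[ 0.43454365 -0.16916464  0.00546991] [-0.21297894  0.1960086   0.23848049] 12.6
```

View pics/w7b.png

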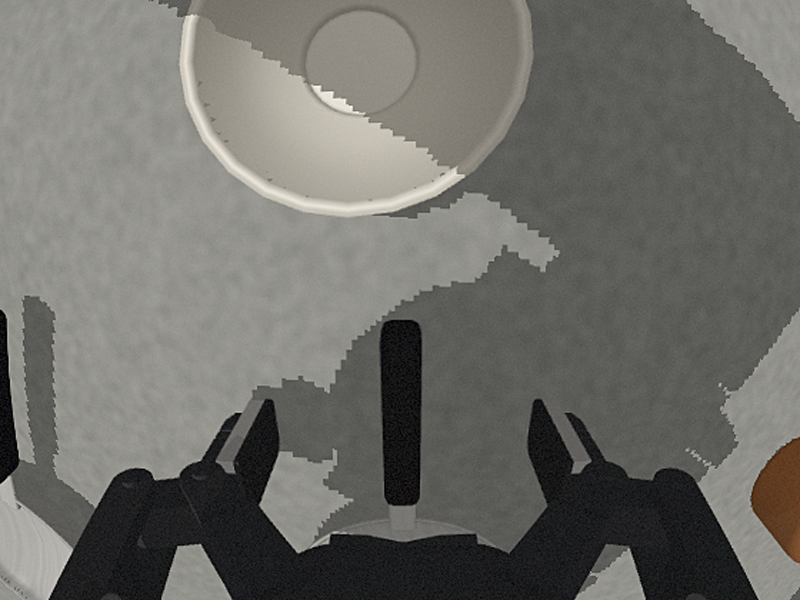

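The handle is centred between the pads (handle at u≈400, pads' midpoint ≈402). I close gently in stages.

Call:
play_rows(
  motion=[60,0,0,0,0,110,0,0,0,0,150,0,0,0,0,180,0,0,0,0,195,0,0,0,0,203,0,0,0,0,209,0,0,0,0,214,0,0,0,0,219,0,0,0,0,224,0,0,0,0],
  squeeze=30,
)

```text
time: 13.6
tool_pos: [0.4338, -0.169, 0.0048]
eef_rot: [[-0.08, 0.997, -0.0], [0.997, 0.08, -0.0], [-0.0, -0.0, -1.0]]
force: [-0.4, -0.0, -0.1]
gripper_width: 0.134
```

Call:
play_rows(
  motion=[230,0,0,0,0,240,0,0,0,0,255,0,0,0,0,255,0,0,0,0,255,0,0,0,0],
  squeeze=90,
)

```text
time: 14.1
tool_pos: [0.4338, -0.1689, 0.0048]
eef_rot: [[-0.08, 0.997, 0.0], [0.997, 0.08, -0.0], [-0.0, 0.0, -1.0]]
force: [0.1, 0.6, 2.2]
gripper_width: 0.121
```

Call:
play_rows(
  motion=[255,0,0,0.001,0,255,0,0,0.003,0,255,0,0,0.006,0,255,0,0,0.009,0,255,0,0,0.012,0,255,0,0,0.015,0,255,0,0,0.017,0,255,0,0,0.018,0,255,0,0,0.018,0,255,0,0,0.018,0],
)

```text
time: 15.1
tool_pos: [0.4337, -0.1689, 0.0228]
eef_rot: [[-0.08, 0.997, -0.0], [0.997, 0.08, 0.0], [0.0, -0.0, -1.0]]
force: [-0.1, 0.1, -1.9]
gripper_width: 0.122
```

Run:
```python
from h import *
for n in('top','scene'): cap(n,n[0]+'8')
s=env.observe(); print(s['tool_pos'],s['force'],s['ft_torque'],s['gripper_width'],s['time'])
r=lambda t,u,v,w,h,W,H:cv2.resize(cv2.imread(f'pics/{t}.png')[v:v+h,u:u+w],(W,H),interpolation=cv2.INTER_CUBIC)
cv2.imwrite('pics/c8.png',np.hstack([r('t8',310,190,80,60,400,300),r('s8',200,130,80,60,400,300)]))
```

```text
[ 0.43365232 -0.16890625  0.02266075] [-0.45698304  0.04695602 -1.64090002] [ 0.15556418  0.04654517 -0.00892198] 0.11900219860615731 15.2
```

View pics/c8.png

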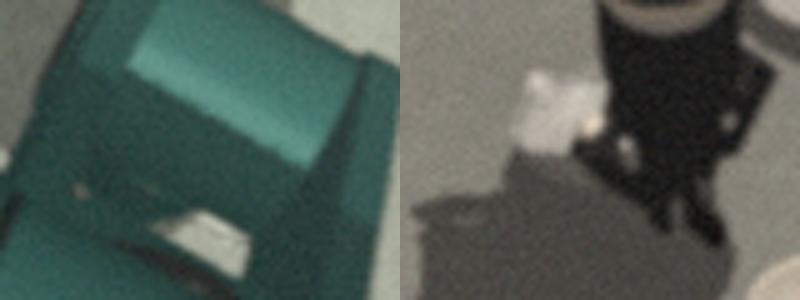

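The dish is off the bench: the force is 1.64 N, which matches its weight plus the ball, and the moment matches the 0.09 m overhang. Scene crop: dish level at (560,115) with the ball visible. Next I lift smoothly.

Call:
play_rows(
  motion=[255,0,0,0.001,0,255,0,0,0.003,0,255,0,0,0.006,0,255,0,0,0.01,0,255,0,0,0.015,0,255,0,0,0.021,0,255,0,0,0.028,0,255,0,0,0.036,0,255,0,0,0.044,0,255,0,0,0.052,0],
)

```text
time: 16.2
tool_pos: [0.4338, -0.169, 0.0756]
eef_rot: [[-0.08, 0.997, 0.0], [0.997, 0.08, -0.0], [-0.0, 0.0, -1.0]]
force: [-0.4, 0.4, -2.0]
gripper_width: 0.121
```

Call:
play_rows(
  motion=[255,0,0,0.008,0,255,0,0,0.016,0,255,0,0,0.024,0,255,0,0,0.032,0,255,0,0,0.04,0,255,0,0,0.048,0,255,0,0,0.056,0,255,0,0,0.064,0,255,0,0,0.072,0,255,0,0,0.08,0],
)

```text
time: 17.2
tool_pos: [0.4337, -0.1689, 0.1554]
eef_rot: [[-0.08, 0.997, -0.0], [0.997, 0.08, 0.0], [0.0, -0.0, -1.0]]
force: [1.3, 0.6, -2.1]
gripper_width: 0.12
```

Call:
play_rows(
  motion=[255,0,0,0.008,0,255,0,0,0.016,0,255,0,0,0.023,0,255,0,0,0.029,0,255,0,0,0.034,0,255,0,0,0.037,0,255,0,0,0.039,0,255,0,0,0.04,0,255,0,0,0.04,0,255,0,0,0.04,0],
)

```text
time: 18.2
tool_pos: [0.4336, -0.1689, 0.1945]
eef_rot: [[-0.08, 0.997, -0.001], [0.997, 0.08, 0.0], [0.0, -0.001, -1.0]]
force: [0.5, 0.2, -1.8]
gripper_width: 0.123
```

Run:
```python
from h import *
s=env.observe(); print(s['tool_pos'],s['eef_rot'].round(3).tolist(),s['force'],s['ft_torque'],s['gripper_width'],s['time'])
cap('wrist','w9')
d=np.load('pics/w9.npz')
```

```text
[ 0.43356317 -0.16887939  0.19454945] [[-0.08, 0.997, -0.001], [0.997, 0.08, 0.0], [0.0, -0.001, -1.0]] [ 0.49042184  0.2383589  -1.8057526 ] [0.10721693 0.03995982 0.05842028] 0.12279279280102365 18.2
```

Call:
play_rows(
  motion=[255,0.0002,0.0007,0,0.004,255,0.0006,0.002,0,0.012,255,0.0012,0.004,0,0.024,255,0.002,0.0066,0,0.04,255,0.003,0.0099,0,0.06,255,0.004,0.0132,0,0.08,255,0.005,0.0165,0,0.1,255,0.006,0.0198,0,0.12,255,0.007,0.0231,0,0.14,255,0.008,0.0264,0,0.16],
)

```text
time: 19.25
tool_pos: [0.4418, -0.1422, 0.1948]
eef_rot: [[-0.239, 0.971, -0.0], [0.971, 0.239, -0.0], [0.0, -0.0, -1.0]]
force: [-0.9, 0.5, -1.8]
gripper_width: 0.125
```

Call:
play_rows(
  motion=[255,0.001,0.0033,0,0.02,255,0.002,0.0066,0,0.04,255,0.003,0.0099,0,0.06,255,0.004,0.0132,0,0.08,255,0.005,0.0165,0,0.1,255,0.006,0.0198,0,0.12,255,0.007,0.0231,0,0.14,255,0.008,0.0264,0,0.16,255,0.009,0.0297,0,0.18,255,0.01,0.033,0,0.2],
)

```text
time: 20.25
tool_pos: [0.4518, -0.1093, 0.1948]
eef_rot: [[-0.427, 0.904, -0.0], [0.904, 0.427, -0.0], [0.0, -0.0, -1.0]]
force: [-0.7, -0.3, -1.6]
gripper_width: 0.124
```

Call:
play_rows(
  motion=[255,0.001,0.0033,0,0.02,255,0.002,0.0066,0,0.04,255,0.003,0.0099,0,0.06,255,0.004,0.0132,0,0.08,255,0.005,0.0165,0,0.1,255,0.006,0.0198,0,0.12,255,0.007,0.0231,0,0.14,255,0.008,0.0264,0,0.16,255,0.009,0.0297,0,0.18,255,0.01,0.033,0,0.2],
)

```text
time: 21.25
tool_pos: [0.4618, -0.0763, 0.1948]
eef_rot: [[-0.599, 0.801, -0.0], [0.801, 0.599, -0.0], [0.0, -0.0, -1.0]]
force: [0.3, -0.2, -2.4]
gripper_width: 0.12
```

Call:
play_rows(
  motion=[255,0.001,0.0033,0,0.02,255,0.002,0.0066,0,0.04,255,0.003,0.0099,0,0.06,255,0.004,0.0132,0,0.08,255,0.005,0.0165,0,0.1,255,0.006,0.0198,0,0.12,255,0.007,0.0231,0,0.14,255,0.008,0.0264,0,0.16,255,0.009,0.0297,0,0.18,255,0.01,0.033,0,0.2],
)

```text
time: 22.25
tool_pos: [0.4718, -0.0433, 0.1948]
eef_rot: [[-0.746, 0.666, -0.0], [0.666, 0.746, -0.0], [-0.0, -0.0, -1.0]]
force: [-0.3, -0.5, -2.1]
gripper_width: 0.12
```

Call:
play_rows(
  motion=[255,0.001,0.0033,0,0.02,255,0.002,0.0066,0,0.04,255,0.003,0.0099,0,0.06,255,0.004,0.0132,0,0.08,255,0.005,0.0165,0,0.1,255,0.006,0.0198,0,0.12,255,0.007,0.0231,0,0.14,255,0.008,0.0264,0,0.16,255,0.009,0.0297,0,0.18,255,0.01,0.033,0,0.2],
)

```text
time: 23.25
tool_pos: [0.4818, -0.0103, 0.1947]
eef_rot: [[-0.863, 0.505, -0.0], [0.505, 0.863, -0.0], [0.0, -0.0, -1.0]]
force: [0.1, -0.8, -2.6]
gripper_width: 0.118
```

Call:
play_rows(
  motion=[255,0.001,0.0033,0,0.02,255,0.002,0.0066,0,0.04,255,0.003,0.0099,0,0.06,255,0.004,0.0132,0,0.08,255,0.005,0.0165,0,0.1,255,0.006,0.0198,0,0.12,255,0.007,0.0231,0,0.14,255,0.008,0.0264,0,0.16,255,0.009,0.0297,0,0.18,255,0.01,0.033,0,0.2],
)

```text
time: 24.25
tool_pos: [0.4918, 0.0227, 0.1948]
eef_rot: [[-0.946, 0.323, -0.0], [0.323, 0.946, -0.0], [0.0, -0.0, -1.0]]
force: [0.1, 0.6, -2.1]
gripper_width: 0.12
```

Call:
play_rows(
  motion=[255,0.001,0.0033,0,0.02,255,0.002,0.0066,0,0.04,255,0.003,0.0099,0,0.06,255,0.004,0.0132,0,0.08,255,0.005,0.0165,0,0.1,255,0.006,0.0198,0,0.12,255,0.007,0.0231,0,0.14,255,0.008,0.0264,0,0.16,255,0.009,0.0297,0,0.18,255,0.0098,0.0323,0,0.196],
)

```text
time: 25.25
tool_pos: [0.5016, 0.0551, 0.1947]
eef_rot: [[-0.991, 0.133, -0.0], [0.133, 0.991, -0.0], [0.0, -0.0, -1.0]]
force: [0.8, 0.2, -2.2]
gripper_width: 0.121
```

Call:
play_rows(
  motion=[255,0.0007,0.0023,0,0.014,255,0.0013,0.0043,0,0.026,255,0.0017,0.0056,0,0.034,255,0.0019,0.0063,0,0.038,255,0.0019,0.0063,0,0.038,255,0.0019,0.0063,0,0.038,255,0.0019,0.0063,0,0.038,255,0.0019,0.0063,0,0.038],
)

```text
time: 26.05
tool_pos: [0.5034, 0.061, 0.1948]
eef_rot: [[-0.995, 0.097, -0.0], [0.097, 0.995, -0.0], [0.0, -0.0, -1.0]]
force: [0.7, -0.4, -1.4]
gripper_width: 0.118
```

Run:
```python
from h import *
for n in('top','scene'): cap(n,n[0]+'9')
s=env.observe(); print(s['tool_pos'],s['eef_rot'].round(4).tolist(),s['force'],s['ft_torque'],s['gripper_width'],s['time'])
P=np.array(s['tool_pos']); ax=-s['eef_rot'][:,0]
print('lip est',P+.149*ax)
for t in('t9','s9'): print(t,[np.round(proj(t,p),1) for p in (P+.149*ax+[0,0,.0185-.005],P+.088*ax+[0,0,.011],[.6525,.048,.156])])
```

```text
[0.50342401 0.06100273 0.19476102] [[-0.9953, 0.0967, -0.0001], [0.0967, 0.9953, -0.0001], [0.0, -0.0001, -1.0]] [-0.60037894 -0.72475322 -1.57503969] [-0.01357697  0.16011754 -0.03742855] 0.12004134027775065 26.15
lip est [0.65172541 0.04659106 0.19475502]
t9 [array([249.3, 131.6]), array([246.7, 155.7]), array([249.8, 137.5])]
s9 [array([221.6, 217.9]), array([247.6, 207.3]), array([224.2, 232.9])]
```

Call:
play_rows(
  motion=[255,0.0003,0.0003,-0.001,0,255,0.0006,0.0006,-0.003,0,255,0.001,0.001,-0.006,0,255,0.001,0.001,-0.01,0,255,0.001,0.001,-0.014,0,255,0.001,0.001,-0.018,0,255,0.001,0.001,-0.021,0,255,0.001,0.001,-0.0225,0,255,0.001,0.001,-0.023,0,255,0.001,0.001,-0.023,0],
)

```text
time: 27.15
tool_pos: [0.5045, 0.062, 0.1718]
eef_rot: [[-0.995, 0.097, -0.0], [0.097, 0.995, -0.0], [0.0, -0.0, -1.0]]
force: [0.2, -0.1, -0.9]
gripper_width: 0.119
```

Call:
play_rows(
  motion=[255,0,0,0,0,255,0,0,0,0,255,0,0,0,0,255,0,0,0,0,255,0,0,0,0,255,0,0,0,0,255,0,0,0,0,255,0,0,0,0],
)

```text
time: 27.95
tool_pos: [0.5044, 0.0621, 0.1718]
eef_rot: [[-0.995, 0.097, -0.0], [0.097, 0.995, -0.0], [0.0, -0.0, -1.0]]
force: [0.5, 0.2, -1.0]
gripper_width: 0.124
```

Run:
```python
from h import *
for n in('top','scene','wrist'): cap(n,n[0]+'10')
s=env.observe(); print(s['tool_pos'],s['eef_rot'].round(4).tolist(),s['force'],s['ft_torque'],s['gripper_width'],s['time'])
P=np.array(s['tool_pos']); ax=-s['eef_rot'][:,0]
for t in('t10','s10','w10'): print(t,[np.round(proj(t,p),1) for p in (P+.149*ax+[0,0,.0137],P+.088*ax+[0,0,.0112],[.6525,.048,.156])])
r=lambda t,u,v,w,h,W,H:cv2.resize(cv2.imread(f'pics/{t}.png')[v:v+h,u:u+w],(W,H),interpolation=cv2.INTER_CUBIC)
cv2.imwrite('pics/c10.png',np.vstack([np.hstack([r('t10',210,115,80,60,400,300),r('s10',190,180,80,60,400,300)]),np.hstack([r('w10',180,210,160,120,400,300),r('w10',0,0,560,420,400,300)])]))
```

```text
[0.50443771 0.06202857 0.17173928] [[-0.9953, 0.0967, -0.0001], [0.0967, 0.9953, -0.0001], [0.0, -0.0001, -1.0]] [ 0.28359355  1.08087565 -1.19945375] [0.03323954 0.19379835 0.04177983] 0.11605538049835191 28.1
t10 [array([249.4, 134. ]), array([246.8, 157.6]), array([249.8, 137.5])]
s10 [array([222.6, 224.9]), array([248.1, 214.4]), array([224.2, 232.9])]
w10 [array([280.8, 454.6]), array([280.6, 406.8]), array([281.3, 424.7])]
```

View pics/c10.png

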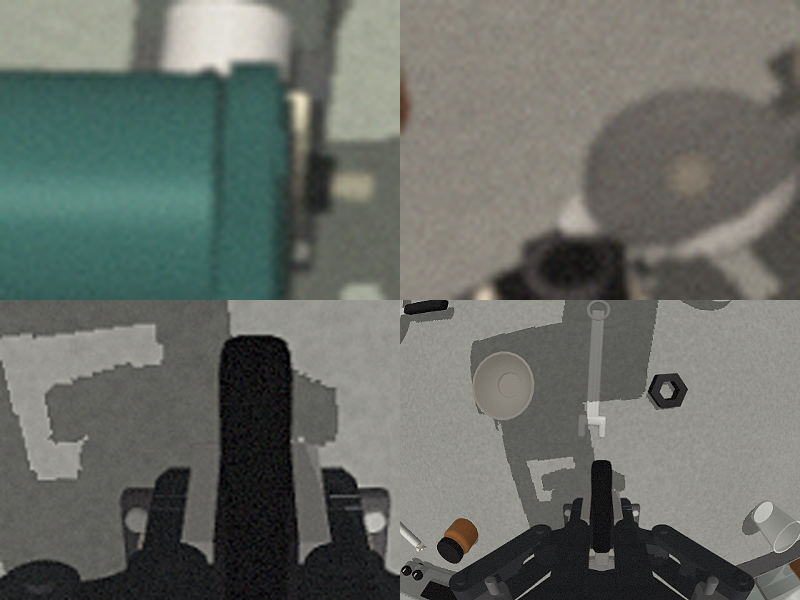

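The last picture agrees with the predictions in the scene view. The ball is at (247.6,214.4), predicted (248.1,214.4). The lip tip is at about (223,225), predicted (222.6,224.9). The valve mouth is at (224.8,231.6), predicted (224.2,232.9). The dish is clear of the valve and the ball is centred, so I hand in.

```bash
python3 -c "
from station import workorder; print(workorder.sign_off())"
```

```text
the job is handed in; nothing more can be done
None
```

The valve is seated on the pump and let go. The dish is held level and still over it, ball in the middle, and the job was handed in at about 28 s. It gave no verdict.

**Valve:** I lowered it over both pins with almost no force until it bottomed, with 11 N showing at the last 1 mm step. After release, pins showed in both holes. The mouth was within 1 px of its predicted place.

**Dish:** I gripped the smallest dish by its handle, lifted it smoothly and gave it a quarter turn.
- **Lip direction:** the tool yaw matches the pump's to about 0.002 rad.
- **Lip position:** it is an estimated 1–2 mm from the mouth's axis and about 30 mm above it. In seat-frame height that is 0.0855 m, against the allowed 0.066–0.101 m.
- **Ball and lip tip in the scene view:** both are within 1 px of prediction, and the ball is at the rim's centre.

**Weaker or conflicting checks:**
- The top and wrist cameras disagreed by up to 4–6 mm in y. I used the wrist values, which matched where the gripper closed on the valve.
- The arm blocked the top camera's view of the dish at the end, so the final check rests on the scene view and the arm's own pose.
- The one early two-camera fix on a flange hole was a mismatch (24 mm residual), so I discarded it.

I saw no bystander moved in the last views, though I did not measure their positions again.

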